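# Blow off the straight edge and lift it out of the blow-off box

### The arm

A 6-joint arm with a two-finger parallel gripper is mounted at the origin on a cart in front of the work surface, level with it; the furniture and walls round the work are solid. World frame = base frame: x ahead of the robot, y to its left, z up, the work surface at z = 0. Lengths are in mm, angles in rad, forces in N, time in s.
With the tool pointing down it reaches from about 375 to 750 mm from the base axis. Payload 9 kg.
Tool frame: the origin (TCP) lies on the centre line of the jaws, within the pads' length; the fingertips stand 11 mm ahead of it and the grasp point (between the pads) lies 8 mm behind it; z points along the fingers, y is the line along which they close (so a half turn about z gives the same grasp; the last joint's range is limited). The gripper opens to 85 mm and grips with 20 to 120 N. Pads are 22 mm wide; open, the fingers measure 114 mm over their backs; the gripper's body (76 mm by 85 mm) begins 54 mm behind the grasp point. The pads swing forward as they close: fully open they stand 13 mm farther back than shut.
Start: joints at [-1.491, 0.104, 0.097, 1.564, 0, 1.353], TCP at [176.06, -573.622, 205.931] pointing down, gripper open.
Joint ranges: [-2.99, 2.99], [-0.84, 1.86], [-1.1, 1.16], [-1.84, 2.11], [-1.51, 1.56], [-3.14, 3.14]. Speed limits (rad/s): [2.22, 2.22, 2.57, 3.14, 3.14, 3.14].

### API

Orientations are given as a rotation vector (axis times angle).
In Python, from rig import manip gives the robot as it stands. The module is installed in compiled form; this text tells all that it offers.
- The arm moves only by the tool arm_command, never from a script. Its argument "steps" is a list of rows, each a list of 7 numbers: the shift along the tool's x, y, z in cm, then the turn, a rotation vector about the tool's x, y, z in degrees, then the closure in counts, from 0 (fully open) to 255 (shut). A call has 1 to 5 rows; each row shifts and turns the commanded pose from where the row before left it, along the tool's axes as they then stand; what a row does not reach is not made up. A row lasts 1/10 s, in which the tool goes at most 50 mm and 8.59 degrees, less where a joint would pass 70% of its speed; a pose out of reach is approached as far as the arm can. A call is refused whole if a number of a shift passes 5 or a number of a turn 8.59, either way. A call with a gripper value outside its range is refused whole. The fingers move at their own pace and stop on an object; "squeeze" is the grip in N (left out, the last holds). Time passes only in rows, so rows that do not move let the fingers close. It gives the time, the measured TCP pose, the force, the opening and the grip force at its end, in the units of the state.
- manip.get_obs(): the state, without advancing time (a new reading comes with each control period).
- manip.grab_frame(name): name is "scene" or "top" or "wrist"; returns a dict with "color" (384x512x3 uint8, red, green, blue), "fx", "fy", "cx", "cy" (pixels), "extrinsics" (4x4, takes a point from camera to world coordinates). Camera axes: x right, y down, z forward; pixel columns grow to the right and rows downward; lengths in mm; the calibration is good to about 2 mm. A picture is of the moment at which its call begins. There is no depth.
- manip.finish_job(): hands the job in; it is judged then, once.
The state is a dict: "time": time; "qpos": joint angles; "qvel": joint speeds; "tau": joint torques, N m; "position": TCP position; "tcp_rot": TCP orientation; "wrist_force": force on the tool from outside, world axes, zero at the start; "moment": the same for the moment, N m; "gripper_width": opening from 0.0 (shut) to 1.0 (fully open); "gripper_force": force on a finger pad.
Only numpy, scipy, OpenCV 4.12 (cv2) and the standard library are available. Lean on these libraries where they do the work, as an engineer would, in place of code of your own. Each camera call takes 0.05 s, during which the arm holds its last target. There are 200 camera calls.

### The job

The steel straight edge lies in the blue blow-off box: give it a short blast of air by squeezing the red trigger of the air gun beside the box fully against the gun's grip for a moment, and let the trigger spring right back. Then take the straight edge out through the mouth of the box, which is shorter than the straight edge, so that it must be tilted steeply to come through. Finish while still holding it in the gripper, motionless and well clear above the mouth, touching neither the box nor the air gun, and leave the swab tub, lens cap and loupe undisturbed.

Things in the scene. Friction and masses are not known exactly. Their poses are not given: they have to be found in the camera images.
- blow_box: fixed blow-off box of blue sheet metal, 168 mm (x) by 378 mm (y), 64 mm high; origin at the centre of its underside, y along its length. Floor (black) 4 mm, walls 4 mm; inside 160 by 370 mm. Each end of the top has a fixed cover (4 mm thick, top 64 mm above the bench), which leaves a mouth in the middle: 235 mm along y, the full 160 mm along x
- mouth (a point): centre of the mouth of the blow-off box, level with the top of its covers (64 mm above the bench); axes as the box's. A laser head hangs beyond the box's left (+y) end, 0.18 to 0.33 m above the bench, so a tilted gripper has free room above the mouth and the -y side only
- straight_edge: the loose steel straight edge: a bar 26 mm wide (x), 285 mm long (y), 8 mm thick (z), 0.25 to 0.5 kg, its weight central; origin at the centre of its underside
- edge_centre (a point): centre of the straight edge, half-way up its 8 mm thickness; y along its length, x across its 26 mm width, z up. It starts flat on the floor of the box, lengthwise, both ends under the covers
- edge_end_a (a point): centre of the straight edge's end at its -y, 142.5 mm from the centre
- edge_end_b (a point): centre of the straight edge's end at its +y, 142.5 mm from the centre
- air_gun: fixed air gun, upside down on a round stand 72 mm across; origin at the centre of the stand's underside. Its nozzle points along +y, 92 to 110 mm above the bench, to 114 mm from the stand's axis. Black grip upright: 26 mm in x, 24 mm in y (y -24 to 0), top at 206 mm, brass plug on it to 217 mm. Red trigger (16 mm wide, 7 thick) on the grip's +y side, top at 197 mm
- gun_grip (a point): where to squeeze: half-way between the rear (-y) face of the gun's grip and the outer (+y) face of the fully squeezed trigger (35 mm apart), 178 mm above the bench; axes as the air gun's: close along y. With the trigger released the two faces are 48 mm apart at this height
- trigger (a joint): angle of the red trigger about its pin along the gun's x axis, 121 mm above the bench: 0 released, 0.22 fully squeezed towards the grip; a spring returns it. It needs 2 to 8 N at the height of point gun_grip
- swab_tub: white tub with a green lid, 60 mm across, 70 mm high, standing loose behind the box; origin at the centre of its underside
- lens_cap: black round lens cap, 90 mm across, 17 mm high, loose on the bench behind the box to the right; origin at the centre of its underside
- loupe: black loupe, 37 mm across, 33 mm high, loose on the bench to the right of the box; origin at the centre of its underside

How it is judged:
By the outcome, as a careful person would: the job done as asked, in the order asked, and still so for the second after the job is handed in, while the arm keeps its last pose, push and grip.
It also fails if it takes over 58 s, if anything falls off the work surface, if the arm or the gripper's body presses on something with over 40 N, if the wrist force passes 120 N, or if a joint passes its speed limit or range.

## Working session

There is one attempt and no reset: what is moved stays moved. The work goes in short steps, Python scripts to look and compute and a tool call to move; the robot and the scene stay as the last step left them, time stands still between calls to the robot, and variables do not carry over. Pictures are saved under pics/ and viewed, at most 10 in all, crops included, and the job is handed in when it is done.

Besides the shell and the picture viewer there is one more tool, called in YAML: its name, and indented under it one key for each argument. arm_command: Moves the arm, as the interface text tells. Its arguments: {"type":"object","properties":{"steps":{"type":"array"},"squeeze":{"type":"number"}},"required":["steps"]}

```bash
mkdir -p pics
python3 - <<'E'
from rig import manip
import cv2,numpy as np,pickle
o=manip.get_obs();print(o)
d={}
for n in("scene","top"):
    f=manip.grab_frame(n);d[n]=f
    print(n,f["fx"],f["fy"],f["cx"],f["cy"],np.round(f["extrinsics"],3).tolist())
    cv2.imwrite(f"pics/{n}0.png",cv2.resize(f["color"][:,:,::-1],(800,600),interpolation=cv2.INTER_CUBIC))
pickle.dump(d,open("f0.pkl","wb"))
E
```

```text
{'time': 0.0, 'qpos': array([-1.49072021e+00,  1.04720304e-01,  9.64408209e-02,  1.56391622e+00,
       -3.20697991e-05,  1.35307230e+00]), 'qvel': array([-1.63194661e-03,  8.44691772e-05,  2.18546182e-03, -1.39327145e-03,
        3.19195289e-04, -1.22968317e-04]), 'tau': array([ 3.72413153e-03, -5.56928945e+01,  5.03653836e+01,  1.67728448e-02,
       -2.54433138e-05, -1.47116674e-05]), 'position': array([ 176.00386623, -573.1979121 ,  205.09440968]), 'tcp_rot': array([-3.10544766e+00, -4.65849323e-01, -1.00864100e-04]), 'wrist_force': array([-0.26880089, -0.61943841, -0.72916302]), 'moment': array([-0.02949812,  0.001836  , -0.04616677]), 'gripper_force': 0.0, 'gripper_width': 0.9999270599544368}
scene 393.54062917437415 393.54062917437415 251.89118283788957 194.79860645796188 [[0.822, -0.421, 0.382, 208.108], [-0.569, -0.617, 0.544, -765.516], [0.006, -0.665, -0.747, 909.211], [0.0, 0.0, 0.0, 1.0]]
top 442.89579030231255 442.89579030231255 256.72918756306575 191.23948218206667 [[0.031, -0.991, 0.131, 498.338], [-0.999, -0.033, -0.013, -177.166], [0.018, -0.131, -0.991, 1093.22], [0.0, 0.0, 0.0, 1.0]]
```

View pics/scene0.png

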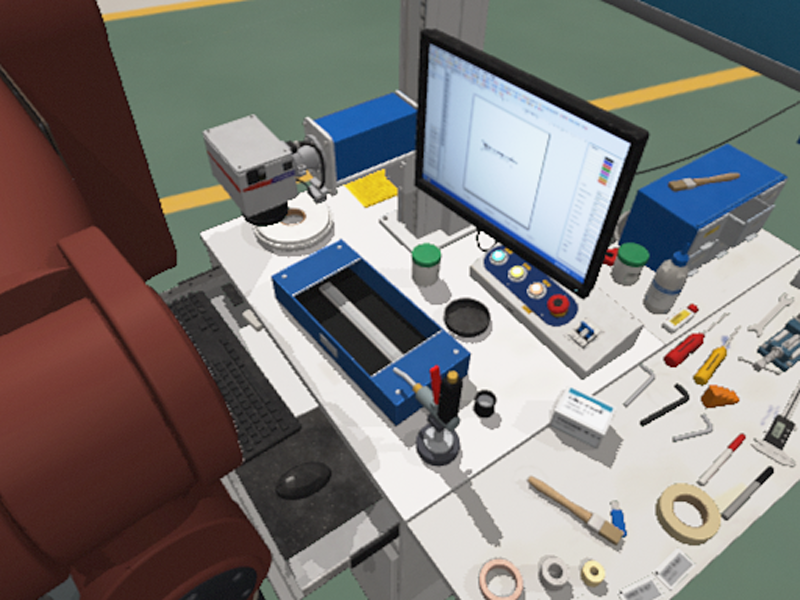

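View pics/top0.png

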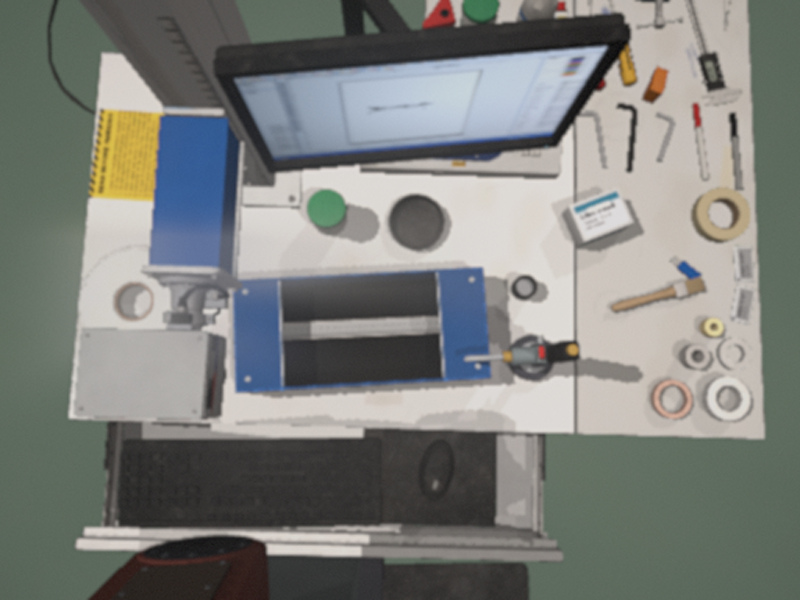

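The scene view shows the box with the edge inside and the gun at about (440,400). The top view has the box corners at (235,281), (483,268), (490,380) and (236,391), the edge along row 327, and the gun plug at (572,349). I'll zoom in for precise pixels.

```bash
cat > h.py <<'E'
import numpy as np,pickle,cv2
from scipy.spatial.transform import Rotation as R
def ray(f,u,v):
    E=f["extrinsics"];d=np.array([(u-f["cx"])/f["fx"],(v-f["cy"])/f["fy"],1])
    return E[:3,3],E[:3,:3]@d
def onz(f,u,v,z):
    o,d=ray(f,u,v);return o+d*(z-o[2])/d[2]
def proj(f,p):
    E=f["extrinsics"];c=E[:3,:3].T@(np.asarray(p)-E[:3,3]);return np.array([f["fx"]*c[0]/c[2]+f["cx"],f["fy"]*c[1]/c[2]+f["cy"]])
E
python3 - <<'E'
from h import *
d=pickle.load(open("f0.pkl","rb"))
t,s=d["top"],d["scene"]
k=1/1.5625
for n,(u,v) in dict(bl=(235,281),br=(483,268),fr=(490,380),fl=(236,391),mbl=(282,280),mfl=(285,386),mbr=(440,272),mfr=(442,382)).items(): print(n,onz(t,u*k,v*k,64).round(1))
for n,(u,v,z) in dict(e1=(290,328,12),e2=(436,324,12),tub=(327,208,70),cap=(416,222,17),loupe=(524,287,33),plug=(572,349,217)).items(): print(n,onz(t,u*k,v*k,z).round(1))
a=cv2.resize(t["color"][160:256,140:396],(800,300),interpolation=cv2.INTER_CUBIC) # x3.125
b=cv2.resize(t["color"][170:250,290:396],(398,300),interpolation=cv2.INTER_CUBIC) #3.75
c=cv2.resize(s["color"][225:305,245:351],(398,300),interpolation=cv2.INTER_CUBIC)
im=np.zeros((600,800,3),np.uint8);im[:300]=a;im[300:,:398]=b;im[300:,402:]=c
cv2.imwrite("pics/crop.png",im[:,:,::-1])
E
```

```text
bl [653.1  58.6  64. ]
br [ 685.4 -313.5   64. ]
fr [ 517.5 -326.4   64. ]
fl [489.9  47.1  64. ]
mbl [656.9 -11.5  64. ]
mfl [499.4 -24.3  64. ]
mbr [ 677.1 -248.5   64. ]
mfr [ 512.4 -255.3   64. ]
e1 [589.5 -19.6  12. ]
e2 [ 603.2 -247.8   12. ]
tub [768.6 -74.6  70. ]
cap [ 764.7 -211.7   17. ]
loupe [ 663.3 -381.9   33. ]
plug [ 557.  -408.1  217. ]
```

View pics/crop.png

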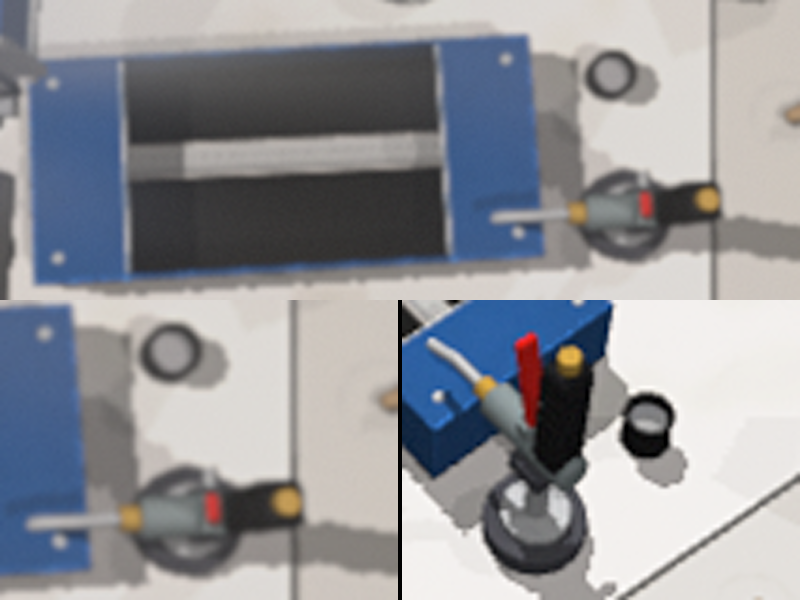

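The crop gives sharp box corners and mouth edges. The plug top is at (287,500) in the top crop and (571,357) in the scene crop, and the nozzle tip is at (30,523) and (431,343). I'll fit the poses by least squares.

```bash
cat > fit.py <<'E'
from h import *
from scipy.optimize import least_squares
d=pickle.load(open("f0.pkl","rb"));t,s=d["top"],d["scene"]
A=lambda u,v:(t,140+u/3.125,160+v/3.125)
B=lambda u,v:(t,290+u/3.755,170+(v-300)/3.75)
C=lambda u,v:(s,245+(u-402)/3.755,225+(v-300)/3.75)
S=lambda u,v:(s,u/1.5625,v/1.5625)
def fit(pts,x0,name,h=False):
    def res(x):
        r=[]
        for p,(f,u,v) in pts:
            c,sn=np.cos(x[2]),np.sin(x[2]);q=[x[0]+c*p[0]-sn*p[1],x[1]+sn*p[0]+c*p[1],p[2]]
            r.append(proj(f,q)-[u,v])
        return np.ravel(r)
    o=least_squares(res,x0,loss="soft_l1",x_scale=[10,10,.1]);print(name,o.x.round(4));print(res(o.x).reshape(-1,2).round(1).tolist());return o.x
fit([((84,-189,64),A(528,36)),((-84,-189,64),A(544,256)),((-84,189,64),A(33,283)),((-84,-117.5,64),A(450,258)),((-84,117.5,64),A(130,272)),
((84,117.5,64),A(122,60)),((84,-117.5,64),A(438,44)),
((84,189,64),S(340,240)),((-84,189,64),S(273,282)),((84,-189,64),S(469,353)),((-84,-189,64),S(391,401))],[588,-133,.08],"box")
fit([((0,-12,217),B(287,500)),((0,-12,217),C(571,351)),((0,24,197),B(212,507)),((0,24,197),C(528,340)),((0,114,101),B(28,524)),((0,114,101),C(431,343)),((0,0,0),C(534,531)),((0,0,16),B(187,522))],[550,-390,.08],"gun")
for u,v in((135,163),(440,150)):
  f,a,b=A(u,v);print(onz(f,a,b,12).round(1))
for n,(f,a,b),z in(("loupe",B(171,352),33),("loupe",C(648,405),33),("tub",S(427,252),70),("cap",S(467,317),17)):print(n,onz(f,a,b,z).round(1))
E
python3 fit.py
```

```text
box [ 5.872449e+02 -1.329697e+02  8.010000e-02]
[[0.7, -0.3], [0.3, 0.8], [-0.3, 0.3], [-0.5, 1.7], [-0.1, 2.3], [0.5, -2.0], [-0.7, -1.4], [0.4, -1.8], [-2.1, -5.1], [0.5, -0.4], [2.1, 2.5]]
gun [ 5.558826e+02 -3.990419e+02  8.960000e-02]
[[1.1, 0.1], [-0.4, 0.4], [0.9, -0.2], [-0.8, -1.7], [0.5, -0.0], [-1.1, -2.4], [-0.4, -1.5], [0.9, -0.7]]
[583.9 -14.1  12. ]
[ 601.7 -252.2   12. ]
loupe [ 662.8 -382.3   33. ]
loupe [ 667.3 -383.3   33. ]
tub [771.1 -77.3  70. ]
cap [ 762.1 -221.1   17. ]
```

```bash
cat >> h.py <<'E'
def down(yaw):  # tool down, tool y along world direction of box/gun y (yaw from world +y), sign -: y axis = -(y)
    y=np.array([-np.sin(yaw),np.cos(yaw),0]);z=np.array([0,0,-1.]);return np.c_[np.cross(y,z),y,z]
def go(o,p,Rt):
    R0=R.from_rotvec(o["tcp_rot"]).as_matrix()
    sh=R0.T@(np.asarray(p)-o["position"])/10;rv=R.from_matrix(R0.T@Rt).as_rotvec(degrees=True)
    print("shift cm (now axes)",sh.round(2),"turn deg",rv.round(2),"shift cm (after-turn axes)",(Rt.T@(np.asarray(p)-o["position"])/10).round(2))
E
python3 - <<'E'
from h import *
from rig import manip
o=manip.get_obs();print(R.from_rotvec(o["tcp_rot"]).as_matrix().round(3).tolist(),o["position"])
p=[556.6,-406.5,250]
for a in(0,np.pi):
    go(o,p,down(.09+a))
d=pickle.load(open("f0.pkl","rb"))["scene"]
a=cv2.resize(d["color"][165:245,175:295],(720,480),interpolation=cv2.INTER_CUBIC)
cv2.imwrite("pics/edge_s.png",a[:,:,::-1])
E
```

```text
[[0.956, 0.293, -0.0], [0.293, -0.956, 0.001], [0.0, -0.001, -1.0]] [ 176.0135577  -573.25082548  205.20391748]
shift cm (now axes) [41.28 -4.78 -4.46] turn deg [ 1.0000e-02 -1.0000e-01 -1.6809e+02] shift cm (after-turn axes) [-39.4   13.19  -4.48]
shift cm (now axes) [41.28 -4.78 -4.46] turn deg [-7.000e-02 -1.000e-02  1.191e+01] shift cm (after-turn axes) [ 39.4  -13.19  -4.48]
```

View pics/edge_s.png

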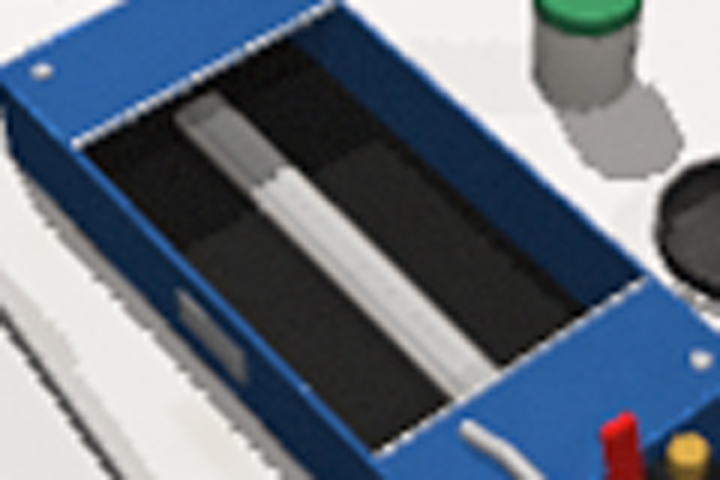

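End b of the edge is visible under the cover in this crop, at about (197,107). The gun approach is a +11.9° turn followed by the shift.

arm_command:
  steps:
    - [0,0,-2.24,0,0,5.95,0]
    - [0,0,-2.24,0,0,5.95,0]
    - [3.9,-1.3,0,0,0,0,0]
    - [3.9,-1.3,0,0,0,0,0]
    - [3.9,-1.3,0,0,0,0,0]

```text
time: 0.6
position: [290.0, -523.6, 250.5]
tcp_rot: [-3.138, -0.14, 0.0]
wrist_force: [0.3, -0.1, 0.2]
gripper_width: 1.0
gripper_force: 0.0
```

arm_command:
  steps:
    - [3.9,-1.3,0,0,0,0,0]
    - [3.9,-1.3,0,0,0,0,0]
    - [3.9,-1.3,0,0,0,0,0]
    - [3.9,-1.3,0,0,0,0,0]
    - [3.9,-1.3,0,0,0,0,0]

```text
time: 1.1
position: [478.8, -440.9, 250.3]
tcp_rot: [-3.138, -0.142, 0.001]
wrist_force: [0.2, -1.6, 0.3]
gripper_width: 1.0
gripper_force: 0.0
```

Run:
```python
from h import *
from rig import manip
o=manip.get_obs();print(o["time"],o["position"],o["qpos"])
go(o,[556.6,-406.5,250],down(.09+np.pi))
d=pickle.load(open("f0.pkl","rb"))["scene"];p=onz(d,175+197/6,165+107/6,12);c,s=np.cos(.08),np.sin(.08)
print("end b",p, "box frame",np.array([[c,s],[-s,c]])@(p[:2]-[587.2,-133]))
f=manip.grab_frame("wrist");pickle.dump(f,open("w1.pkl","wb"));print(f["fx"],f["extrinsics"].round(2).tolist())
t=manip.grab_frame("top");pickle.dump(t,open("t1.pkl","wb"))
im=np.zeros((600,800,3),np.uint8);im[:,:512][:384]=f["color"];im[300:,512:]=t["color"][100:388,224:512] if 0 else cv2.resize(t["color"][140:290,280:424],(288,300))
cv2.imwrite("pics/w1.png",im[:,:,::-1])
```

```text
1.1 [ 478.81749416 -440.89093667  250.29133575] [-9.44593482e-01  2.83962431e-01  3.79471923e-01  1.66683347e+00
 -8.48969235e-05  2.10684598e+00]
shift cm (now axes) [ 8.06 -2.72  0.03] turn deg [-0.02  0.02  0.01] shift cm (after-turn axes) [ 8.06 -2.73  0.03]
end b [581.83510857   7.43378007  12.        ] box frame [  5.87498962 140.41336526]
338.07854475836484 [[0.09, -0.95, -0.29, 551.49], [-1.0, -0.09, -0.03, -434.83], [-0.0, 0.29, -0.96, 418.61], [0.0, 0.0, 0.0, 1.0]]
```

View pics/w1.png

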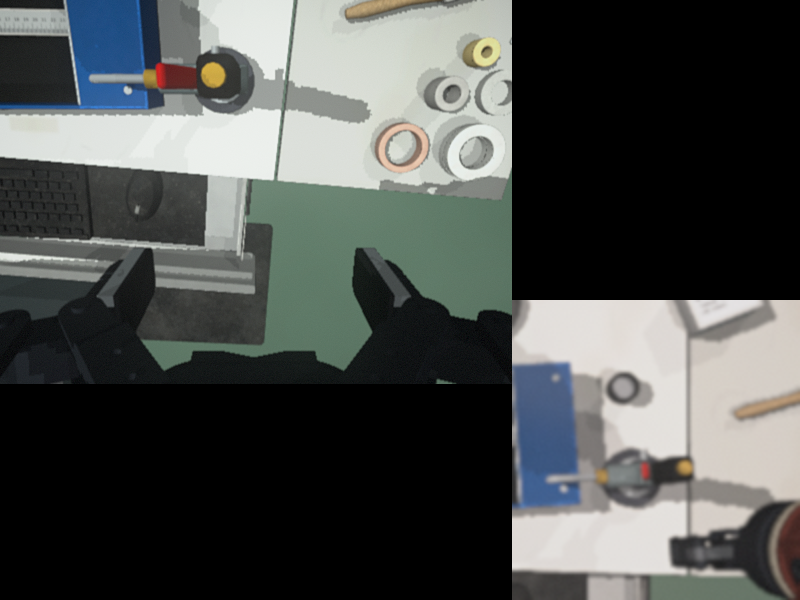

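The wrist image shows the gun's plug at (213,75), the trigger top at about (162,77) on its outer side, and the nozzle tip at (92,77). I'll refine the gun pose from it.

Run:
```python
from h import *
from rig import manip
f=pickle.load(open("w1.pkl","rb"))
for n,u,v,z in(("plug",213,75,217),("grip top",219,76,206),("trig",162,77,197),("noz",92,78,101),("loupe?",0,0,0)):print(n,onz(f,u,v,z).round(1))
o=manip.get_obs();print(o["time"],o["position"])
go(o,[556.6,-406.5,250],down(.09+np.pi))
```

```text
plug [ 555.9 -411.2  217. ]
grip top [ 555.9 -413.6  206. ]
trig [ 552.3 -377.3  197. ]
noz [ 546.1 -290.2  101. ]
loupe? [ 617.9 -146.5    0. ]
1.2 [ 481.07368257 -439.07742173  249.71107042]
shift cm (now axes) [ 7.83 -2.53 -0.02] turn deg [-0.09 -0.02  0.27] shift cm (after-turn axes) [ 7.81 -2.57 -0.03]
```

arm_command:
  steps:
    - [3.7,-1.2,0,0,0,0,0]
    - [3.7,-1.2,0,0,0,0,0]
    - [0,0,0,0,0,0,0]
    - [0,0,0,0,0,0,0]
  squeeze: 30

```text
time: 1.6
position: [549.0, -411.1, 249.9]
tcp_rot: [-3.138, -0.143, 0.002]
wrist_force: [0.7, -0.2, -0.4]
gripper_width: 0.998
gripper_force: 0.0
```

Run:
```python
from h import *
from rig import manip
o=manip.get_obs();print(o["time"],o["position"])
go(o,[555.8,-406.4,170],down(.085+np.pi))
f=manip.grab_frame("wrist");pickle.dump(f,open("w2.pkl","wb"))
cv2.imwrite("pics/w2.png",f["color"][:,:,::-1])
```

```text
1.6 [ 549.02217478 -411.1421439   249.93903488]
shift cm (now axes) [ 0.73 -0.41  7.99] turn deg [-0.04  0.06  0.36] shift cm (after-turn axes) [ 0.72 -0.41  7.99]
```

View pics/w2.png

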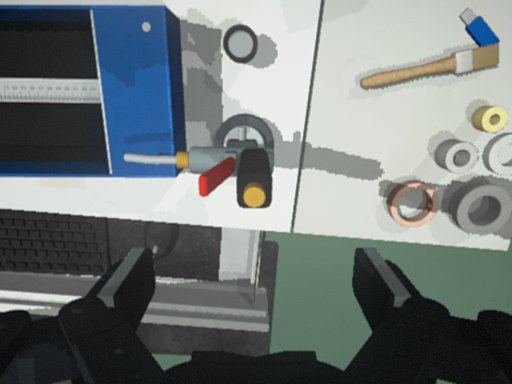

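Here the plug is at (254,195) and the pads are centred on about column 256. I'll check the plug position, then descend.

Run:
```python
from h import *
f=pickle.load(open("w2.pkl","rb"))
for n,u,v,z in(("plug",254,195,217),("trig",200,188,197),("noz",126,157,101),("loupe",240,44,33)):print(n,onz(f,u,v,z).round(1))
```

```text
plug [ 557.3 -411.   217. ]
trig [ 552.5 -374.5  197. ]
noz [ 546.8 -289.5  101. ]
loupe [ 663.4 -386.4   33. ]
```

arm_command:
  steps:
    - [0.72,-0.45,0,0,0,0.3,0]
    - [0,0,2,0,0,0,0]
    - [0,0,2,0,0,0,0]
    - [0,0,0,0,0,0,0]
    - [0,0,0,0,0,0,0]

```text
time: 2.15
position: [555.2, -406.4, 211.2]
tcp_rot: [-3.139, -0.132, 0.0]
wrist_force: [-0.7, -0.5, -0.3]
gripper_width: 0.998
gripper_force: 0.0
```

arm_command:
  steps:
    - [0,0,2,0,0,0,0]
    - [0,0,2.1,0,0,0,0]
    - [0,0,0,0,0,0,0]
    - [0,0,0,0,0,0,60]
    - [0,0,0,0,0,0,90]

```text
time: 2.65
position: [556.3, -406.9, 171.9]
tcp_rot: [3.137, 0.133, 0.003]
wrist_force: [0.1, -0.7, -0.1]
gripper_width: 0.691
gripper_force: 0.0
```

arm_command:
  steps:
    - [0,0,0,0,0,0,120]
    - [0,0,0,0,0,0,150]
    - [0,0,0,0,0,0,180]

```text
time: 2.95
position: [556.3, -410.1, 171.1]
tcp_rot: [3.131, 0.131, 0.002]
wrist_force: [3.0, -13.1, 0.0]
gripper_width: 0.303
gripper_force: 5.9
```

arm_command:
  steps:
    - [0,0,0,0,0,0,180]
    - [0,0,0,0,0,0,180]

```text
time: 3.15
position: [556.4, -410.1, 171.1]
tcp_rot: [3.132, 0.13, 0.003]
wrist_force: [1.9, -13.8, -1.7]
gripper_width: 0.298
gripper_force: 7.3
```

Run:
```python
from h import *
from rig import manip
o=manip.get_obs();print(o)
f=manip.grab_frame("wrist");s=manip.grab_frame("scene")
im=np.zeros((384,800,3),np.uint8);im[:,:512]=f["color"];im[:,512:]=cv2.resize(s["color"][210:306,245:317],(288,384),interpolation=cv2.INTER_CUBIC)
cv2.imwrite("pics/w3.png",im[:,:,::-1])
```

```text
{'time': 3.15, 'qpos': array([-0.82234334,  0.37772848,  0.3475226 ,  1.53384598, -0.00306498,
        2.23608228]), 'qvel': array([-0.0001559 ,  0.00171867,  0.0002129 , -0.00043113,  0.00139222,
       -0.00217639]), 'tau': array([ 6.84035853e+00, -6.88474631e+01,  4.59797823e+01,  5.38905144e+00,
        2.25578070e+00,  1.78470276e-02]), 'position': array([ 556.35517968, -410.09562611,  171.10172008]), 'tcp_rot': array([3.13176298, 0.13028863, 0.00321228]), 'wrist_force': array([  1.94412839, -13.79562252,  -1.6553997 ]), 'moment': array([-2.98833505, -0.57591154,  0.0370268 ]), 'gripper_force': 7.303074449300766, 'gripper_width': 0.29806298186395014}
```

View pics/w3.png

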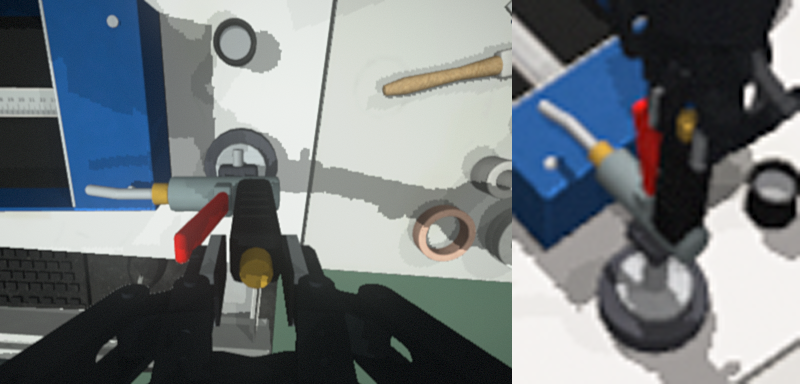

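The fingers have closed, but the red trigger at about (185,250) still leans outward, left of the left pad at about (210,270). I'll project known points to see whether the pad is beside it, inside it, or short of it.

Run:
```python
from h import *
from rig import manip
f=manip.grab_frame("wrist");o=manip.get_obs();E=f["extrinsics"];print(E.round(3).tolist())
R0=R.from_rotvec(o["tcp_rot"]).as_matrix();p=o["position"]
for n,q in(("tip-13",[0,-13,11]),("tip-13 x+11",[11,-13,11]),("tip-13 x-11",[-11,-13,11]),("tip+13",[0,13,11]),("tip+13 x11",[11,13,11]),("tip+13 x-11",[-11,13,11])):print(n,proj(f,p+R0@np.array(q)).round(),(p+R0@np.array(q)).round(1))
g=np.array([555.3,-399.1,0]);c,s=np.cos(.085),np.sin(.085);G=np.array([[c,-s,0],[s,c,0],[0,0,1]])
for n,q in(("plug",[0,-12,217]),("trig178",[0,24,178]),("trig197",[0,26,197]),("trigpin",[0,4,121]),("rear178",[0,-24,178]),("rear206",[0,-24,206]),("front206",[0,0,206]),("front178",[0,0,178])):print(n,proj(f,g+G@np.array(q)).round())
```

```text
[[0.084, -0.955, -0.285, 628.607], [-0.996, -0.078, -0.03, -403.305], [0.006, 0.287, -0.958, 339.572], [0.0, 0.0, 0.0, 1.0]]
tip-13 [230. 221.] [ 555.3 -397.2  160. ]
tip-13 x+11 [230. 202.] [ 566.3 -396.3  160. ]
tip-13 x-11 [230. 238.] [ 544.3 -398.1  160. ]
tip+13 [276. 221.] [ 557.5 -423.1  160.2]
tip+13 x11 [276. 202.] [ 568.4 -422.2  160.2]
tip+13 x-11 [275. 238.] [ 546.5 -424.   160.2]
plug [256. 273.]
trig178 [185. 234.]
trig197 [173. 251.]
trigpin [230. 199.]
rear178 [278. 234.]
rear206 [283. 260.]
front206 [228. 260.]
front178 [232. 234.]
```

Run:
```python
from h import *
from rig import manip
f=manip.grab_frame("wrist");s=manip.grab_frame("scene");t=manip.grab_frame("top")
c=lambda a,k:cv2.resize(a,None,fx=k,fy=k,interpolation=cv2.INTER_CUBIC)
im=np.zeros((600,800,3),np.uint8);im[:480,:480]=c(f["color"][180:340,150:310],3);im[:360,490:790]=c(s["color"][215:275,260:310],6);im[380:580,490:790]=c(t["color"][200:240,330:390],5)
cv2.imwrite("pics/w4.png",im[:,:,::-1])
```

```text
(no output)
```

View pics/w4.png

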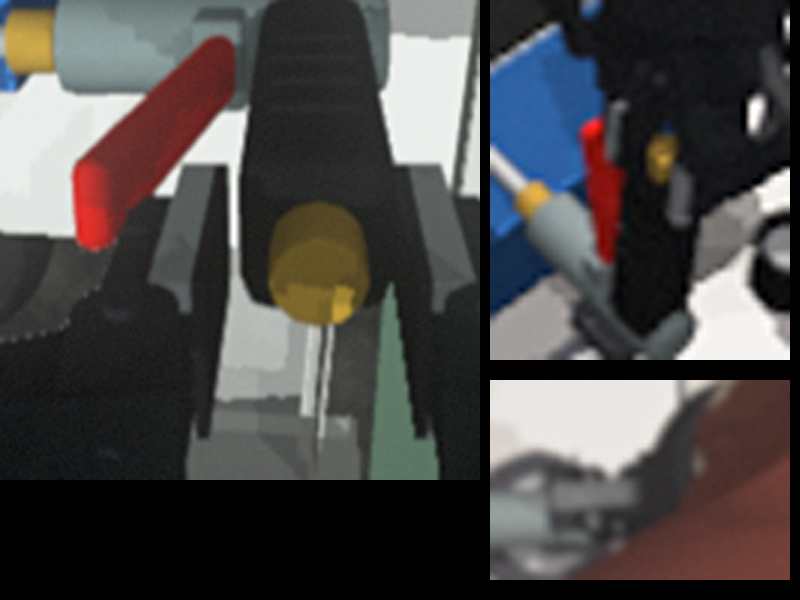

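The crop shows the pad tips at about (222,235) and (282,235). They sit level with the top of the trigger, so they look higher than expected and closed above the trigger. I'll triangulate the pad tip from the wrist and scene views.

Run:
```python
from h import *
from rig import manip
o=manip.get_obs();print(o["time"],o["position"])
w=manip.grab_frame("wrist");s=pickle.load(open("f0.pkl","rb"))["scene"]
def tri(a,b):
    o1,d1=ray(w,*a);o2,d2=ray(s,*b);k=np.linalg.lstsq(np.c_[d1,-d2],o2-o1,rcond=None)[0];p,q=o1+d1*k[0],o2+d2*k[1];return ((p+q)/2).round(1),np.linalg.norm(p-q).round(1)
print("front tip",tri((220,235),(280.3,240.8)));print("rear tip",tri((284,235),(291.7,252)))
print("trig top",tri((150+90/3,180+165/3),(260+102/6,215+122/6)))
print("plug",tri((256.7,273),(260+172/6,215+140/6)))
```

```text
3.45 [ 556.35604183 -410.08068295  171.08649573]
front tip (array([ 554.7, -390. ,  183.7]), np.float64(7.9))
rear tip (array([ 557.7, -424.4,  182. ]), np.float64(3.3))
trig top (array([ 555.6, -372.7,  186. ]), np.float64(2.8))
plug (array([ 556.3, -410.3,  218. ]), np.float64(2.6))
```

The tips lie about 28 mm behind the reported TCP, and about 42 mm behind when open. So the fingers closed just above the trigger. I'll reopen and then go lower in small steps while watching the force.

arm_command:
  steps:
    - [0,0,0,0,0,0,90]
    - [0,0,0,0,0,0,0]
    - [0,0,0,0,0,0,0]
    - [0,0,0,0,0,0,0]

```text
time: 3.9
position: [555.7, -406.0, 169.6]
tcp_rot: [-3.139, -0.134, 0.0]
wrist_force: [-0.1, 0.9, 0.4]
gripper_width: 0.955
gripper_force: 0.0
```

arm_command:
  steps:
    - [0,0,1,0,0,0,0]
    - [0,0,1,0,0,0,0]
    - [0,0,0,0,0,0,0]

```text
time: 4.2
position: [554.9, -405.3, 146.9]
tcp_rot: [-3.136, -0.133, 0.004]
wrist_force: [-0.1, -1.0, -0.3]
gripper_width: 0.999
gripper_force: 0.0
```

Run:
```python
from h import *
from rig import manip
o=manip.get_obs();print(o["time"],o["position"],o["wrist_force"],o["gripper_width"])
go(o,[555.8,-406.4,131],down(.085+np.pi))
```

```text
4.2 [ 554.91480523 -405.29374803  146.90513041] [-0.11177873 -0.95621812 -0.28914194] 0.9988545052418902
shift cm (now axes) [0.08 0.12 1.59] turn deg [-0.16  0.13 -0.01] shift cm (after-turn axes) [0.08 0.12 1.59]
```

arm_command:
  steps:
    - [0,0.1,0.6,0,0,0,0]
    - [0,0,0.4,0,0,0,0]
    - [0,0,0.4,0,0,0,0]
    - [0,0,0,0,0,0,0]
    - [0,0,0,0,0,0,0]

```text
time: 4.7
position: [555.8, -407.3, 135.7]
tcp_rot: [3.139, 0.133, -0.0]
wrist_force: [-0.0, 0.2, 0.3]
gripper_width: 0.995
gripper_force: 0.0
```

arm_command:
  steps:
    - [0,0,0,0,0,0,90]
    - [0,0,0,0,0,0,140]
    - [0,0,0,0,0,0,180]
    - [0,0,0,0,0,0,180]
    - [0,0,0,0,0,0,180]

```text
time: 5.2
position: [556.0, -405.7, 136.4]
tcp_rot: [-3.136, -0.134, -0.001]
wrist_force: [-1.6, 7.1, 8.3]
gripper_width: 0.396
gripper_force: 33.4
```

Run:
```python
from h import *
from rig import manip
o=manip.get_obs();print(o["time"],o["position"],o["wrist_force"],o["gripper_width"]*85,o["gripper_force"])
f=manip.grab_frame("wrist");s=manip.grab_frame("scene")
c=lambda a,k:cv2.resize(a,None,fx=k,fy=k,interpolation=cv2.INTER_CUBIC)
im=np.zeros((480,800,3),np.uint8);im[:480,:480]=c(f["color"][180:340,150:310],3);im[:360,490:790]=c(s["color"][215:275,260:310],6)
cv2.imwrite("pics/w5.png",im[:,:,::-1])
```

```text
5.2 [ 556.01184904 -405.69618052  136.39200776] [-1.64441406  7.09069112  8.31330116] 33.66195190992208 33.41395944356918
```

View pics/w5.png

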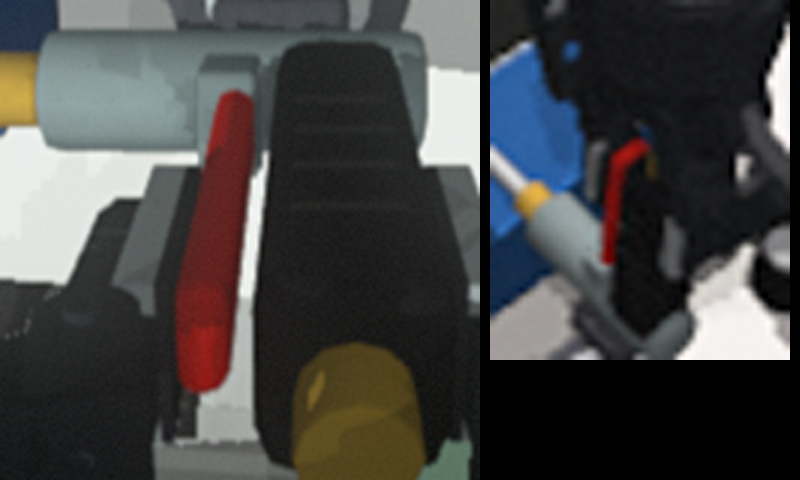

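Both pads now straddle grip and trigger. The opening has stalled at 33.7 mm with 33 N and the trigger is pressed against the grip, so the blast is done. Next I'll release and lift.

arm_command:
  steps:
    - [0,0,0,0,0,0,0]
    - [0,0,0,0,0,0,0]
    - [0,0,0,0,0,0,0]
    - [0,0,0,0,0,0,0]
    - [0,0,-2,0,0,0,0]

```text
time: 5.8
position: [554.8, -406.8, 153.2]
tcp_rot: [-3.136, -0.133, 0.004]
wrist_force: [-0.6, -0.2, -0.5]
gripper_width: 1.002
gripper_force: 0.0
```

arm_command:
  steps:
    - [0,0,-3,0,0,0,0]
    - [0,0,-3,0,0,0,0]
    - [0,0,-2,0,0,0,0]
    - [0,0,0,0,0,-8,0]
    - [0,0,0,0,0,-8,0]

```text
time: 6.3
position: [556.2, -408.3, 237.3]
tcp_rot: [3.085, 0.576, 0.002]
wrist_force: [0.1, -0.0, 0.5]
gripper_width: 0.996
gripper_force: 0.0
```

Run:
```python
from h import *
from rig import manip
o=manip.get_obs();print(o["time"],o["position"],o["gripper_width"])
s=manip.grab_frame("scene");f0=pickle.load(open("f0.pkl","rb"))["scene"]
# red trigger top centroid then and now
for f in(f0,s):
    h=cv2.cvtColor(f["color"][225:275,265:300],cv2.COLOR_RGB2HSV);m=((h[...,0]<8)|(h[...,0]>172))&(h[...,1]>170)&(h[...,2]>90)
    ys,xs=np.nonzero(m);i=ys.argsort()[:15];print(m.sum(),xs[i].mean()+265,ys[i].mean()+225)
w=pickle.load(open("w2.pkl","rb"))
g=w["color"][70:110,20:90].astype(int).sum(2)
for c in(5,35,65):
    r=np.nonzero(g[:,c]>330)[0]+70;print(c+20,r.min(),r.max(),onz(w,c+20,(r.min()+r.max())/2,12).round(1))
go(o,[592.8,-134.7,200],down(.078+np.pi/2) if 0 else np.c_[[-np.sin(.078),np.cos(.078),0],[np.cos(.078),np.sin(.078),0],[0,0,-1.]])
```

```text
6.3 [ 556.23508591 -408.33911931  237.30223084] 0.9959269062664139
103 277.8 235.73333333333332
105 277.8 235.73333333333332
25 78 101 [ 594.5 -142.3   12. ]
55 79 102 [ 596.6 -176.7   12. ]
85 79 102 [ 599.8 -211.2   12. ]
shift cm (now axes) [ 13.28 -24.21   3.66] turn deg [  0.18   0.08 -73.32] shift cm (after-turn axes) [27.    5.78  3.73]
```

The trigger is back at its original pixel position, and the bar line agrees with the earlier fit. Next I'll turn and move over the box.

arm_command:
  steps:
    - [0,0,0,0,0,-8.15,0]
    - [0,0,0,0,0,-8.15,0]
    - [0,0,0,0,0,-8.15,0]
    - [0,0,0,0,0,-8.15,0]
    - [0,0,0,0,0,-8.15,0]

```text
time: 6.85
position: [555.8, -407.7, 235.9]
tcp_rot: [2.696, 1.612, -0.0]
wrist_force: [-0.7, -0.0, -0.0]
gripper_width: 1.0
gripper_force: 0.0
```

arm_command:
  steps:
    - [0,0,0,0,0,-8.15,0]
    - [0,0,0,0,0,-8.15,0]
    - [0,0,0,0,0,-8.15,60]
    - [0,0,0,0,0,-8.15,100]
    - [4,0.9,0,0,0,0,100]

```text
time: 7.35
position: [560.7, -370.4, 234.4]
tcp_rot: [2.14, 2.3, -0.002]
wrist_force: [1.1, 0.5, -0.1]
gripper_width: 0.605
gripper_force: 0.0
```

arm_command:
  steps:
    - [4.5,0.9,0,0,0,0,100]
    - [4.5,0.9,0,0,0,0,100]
    - [4.5,0.9,0,0,0,0,100]
    - [4.5,0.9,0,0,0,0,100]
    - [4.5,0.9,0,0,0,0,100]

```text
time: 7.85
position: [590.3, -137.6, 236.0]
tcp_rot: [2.141, 2.297, 0.0]
wrist_force: [-0.5, -0.5, 0.2]
gripper_width: 0.609
gripper_force: 0.0
```

arm_command:
  steps:
    - [0,0,0,0,0,0,105]
    - [0,0,0,0,0,0,105]
    - [0,0,0,0,0,0,105]

```text
time: 8.15
position: [590.3, -140.0, 235.7]
tcp_rot: [2.14, 2.299, -0.001]
wrist_force: [-0.2, 0.1, -0.1]
gripper_width: 0.586
gripper_force: 0.0
```

```bash
cat >> h.py <<'E'
bx=np.array([np.cos(.078),np.sin(.078),0]);by=np.array([-np.sin(.078),np.cos(.078),0])
def tilt(t): # t deg, body leaning to -y
    return np.c_[by,bx,[0,0,-1.]]@R.from_rotvec([0,t,0],degrees=True).as_matrix()
E
python3 - <<'E'
from h import *
from rig import manip
o=manip.get_obs();print(o["time"],o["position"],o["qpos"].round(2),o["gripper_width"]*85)
go(o,[593.4,-134.7,30],tilt(0))
f=manip.grab_frame("wrist");pickle.dump(f,open("w6.pkl","wb"))
cv2.imwrite("pics/w6.png",f["color"][:,:,::-1])
E
```

```text
8.15 [ 590.26082086 -139.97989604  235.71501134] [-0.45  0.13  0.18  1.62 -0.    1.05] 49.835659612715965
shift cm (now axes) [ 0.52  0.35 20.57] turn deg [ 0.01  0.04 -0.37] shift cm (after-turn axes) [ 0.5   0.35 20.57]
```

View pics/w6.png

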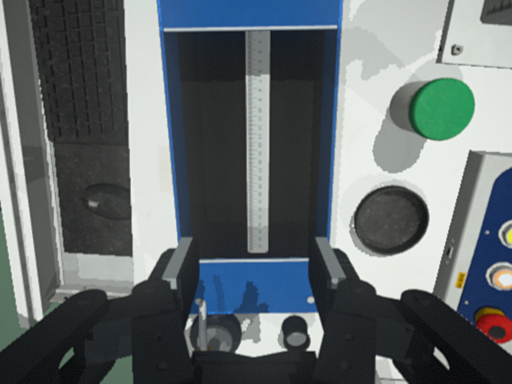

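The bar runs vertically near column 258, with end a visible at row 252. The mouth edges are at rows 29 and 260, and the pads are at about columns 185 and 325. I'll locate these numerically.

Run:
```python
from h import *
f=pickle.load(open("w6.pkl","rb"))
c0=np.array([587.2,-133.0,0])
bf=lambda p:(round(float((p-c0)@bx),1),round(float((p-c0)@by),1))
for n,u,v,z in(("end a",258,252,12),("bar top",258,31,12),("bar 150",257.5,150,12),("mouth+y L",165,29,64),("mouth+y R",338,27,64),("mouth-y L",198,261,64),("mouth-y R",310,259,64)):
    p=onz(f,u,v,z);print(n,p.round(1),bf(p))
print(f["extrinsics"].round(2)[:3,3])
g=f["color"].astype(int).sum(2)
for r in(60,120,180,240):
    c=np.nonzero(g[r,225:290]>330)[0]+225;print(r,c.min(),c.max(),bf(onz(f,(c.min()+c.max())/2,r,12)))
print("col258",[(r,g[r,258]) for r in range(244,264,2)])
```

```text
end a [ 604.9 -268.6   12. ] (7.1, -136.6)
bar top [585.2  -9.7  12. ] (7.6, 123.1)
bar 150 [ 594.3 -136.9   12. ] (6.7, -4.4)
mouth+y L [499.7 -21.8  64. ] (-78.6, 117.7)
mouth+y R [658.   -8.7  64. ] (80.3, 118.4)
mouth-y L [ 535.8 -257.8   64. ] (-60.9, -120.4)
mouth-y R [ 660.9 -246.3   64. ] (64.7, -118.7)
[584.26 -66.93 404.03]
60 246 268 (6.4, 94.2)
120 246 268 (6.3, 30.1)
180 247 268 (6.7, -40.8)
240 248 267 (6.5, -119.7)
col258 [(244, np.int64(434)), (246, np.int64(438)), (248, np.int64(458)), (250, np.int64(464)), (252, np.int64(370)), (254, np.int64(105)), (256, np.int64(119)), (258, np.int64(252)), (260, np.int64(605)), (262, np.int64(358))]
```

arm_command:
  steps:
    - [0.72,0.4,3,0,0,-0.3,120]
    - [0,0,4.5,0,0,0,120]
    - [0,0,4.5,0,0,0,120]
    - [0,0,0,0,0,0,120]
    - [0,0,0,0,0,0,120]

```text
time: 8.7
position: [593.2, -132.4, 116.2]
tcp_rot: [-2.134, -2.305, 0.001]
wrist_force: [0.6, -0.1, 2.3]
gripper_width: 0.528
gripper_force: 0.0
```

Run:
```python
from h import *
from rig import manip
o=manip.get_obs();print(o["time"],o["position"],o["wrist_force"],o["gripper_width"]*85)
go(o,[593.7,-132.5,0],tilt(0))
# finger tips: look in wrist image for their pixel rows against bar
f=manip.grab_frame("wrist");pickle.dump(f,open("w7.pkl","wb"))
g=cv2.cvtColor(f["color"],cv2.COLOR_RGB2GRAY)
print("E",f["extrinsics"][:3,3])
for c in (190,200,320,310):print(c,[int(x) for x in g[200:300:5,c]])
for r in(250,270,290):print(r,[int(x) for x in g[r,160:350:5]])
```

```text
8.7 [ 593.18651152 -132.39804206  116.19719327] [ 0.61644623 -0.07745299  2.25774336] 44.90243184417359
shift cm (now axes) [-0.02  0.06 11.62] turn deg [-0.06 -0.02 -0.06] shift cm (after-turn axes) [-1.000e-02  5.000e-02  1.162e+01]
E [587.01214826 -59.53467639 284.59823892]
190 [39, 38, 39, 41, 40, 43, 36, 54, 116, 117, 116, 116, 59, 28, 28, 26, 23, 22, 24, 18]
200 [41, 42, 41, 41, 40, 41, 41, 40, 26, 28, 25, 26, 25, 25, 25, 24, 24, 27, 21, 22]
320 [41, 38, 40, 41, 40, 42, 40, 45, 118, 117, 117, 115, 116, 110, 39, 31, 40, 39, 26, 22]
310 [42, 38, 39, 40, 42, 37, 40, 53, 80, 30, 25, 24, 28, 25, 22, 25, 26, 23, 21, 27]
250 [46, 41, 37, 39, 61, 114, 116, 27, 25, 39, 43, 44, 42, 47, 44, 46, 114, 154, 190, 190, 190, 195, 81, 47, 42, 43, 44, 44, 42, 27, 25, 116, 117, 115, 38, 42, 43, 44]
270 [41, 42, 37, 118, 115, 107, 28, 22, 25, 34, 41, 40, 42, 42, 40, 41, 104, 141, 178, 181, 178, 182, 46, 45, 41, 41, 43, 41, 41, 25, 22, 21, 39, 115, 116, 93, 39, 40]
290 [42, 37, 34, 35, 28, 42, 24, 23, 21, 24, 34, 35, 32, 32, 37, 34, 75, 116, 145, 83, 82, 81, 33, 36, 35, 35, 35, 33, 32, 31, 21, 19, 26, 26, 33, 34, 38, 36]
```

arm_command:
  steps:
    - [0,0.05,3,0,0,0,120]
    - [0,0,3,0,0,0,120]
    - [0,0,3,0,0,0,120]
    - [0,0,2.4,0,0,0,120]
    - [0,0,0,0,0,0,120]

```text
time: 9.25
position: [593.9, -131.8, 1.4]
tcp_rot: [-2.132, -2.306, 0.001]
wrist_force: [-0.7, -0.2, 0.4]
gripper_width: 0.53
gripper_force: 0.0
```

arm_command:
  steps:
    - [0,0,0.6,0,0,0,120]
    - [0,0,0.6,0,0,0,120]
    - [0,0,0,0,0,0,120]
    - [0,0,0,0,0,0,120]

```text
time: 9.65
position: [594.7, -131.8, -9.3]
tcp_rot: [2.131, 2.306, 0.0]
wrist_force: [-1.0, 0.3, 0.1]
gripper_width: 0.53
gripper_force: 0.0
```

arm_command:
  steps:
    - [0,0,0.3,0,0,0,120]
    - [0,0,0.3,0,0,0,120]
    - [0,0,0,0,0,0,120]
    - [0,0,0,0,0,0,120]

```text
time: 10.05
position: [594.0, -131.5, -16.5]
tcp_rot: [-2.132, -2.307, 0.0]
wrist_force: [0.4, 0.7, 0.9]
gripper_width: 0.529
gripper_force: 0.0
```

arm_command:
  steps:
    - [0,0,0.3,0,0,0,120]
    - [0,0,0.2,0,0,0,120]
    - [0,0,0,0,0,0,120]
    - [0,0,0,0,0,0,120]

```text
time: 10.45
position: [594.1, -131.5, -21.4]
tcp_rot: [-2.132, -2.307, 0.0]
wrist_force: [-1.2, 0.6, 0.2]
gripper_width: 0.529
gripper_force: 0.0
```

arm_command:
  steps:
    - [0,0,0.3,0,0,0,120]
    - [0,0,0,0,0,0,120]
    - [0,0,0,0,0,0,120]

```text
time: 10.75
position: [594.6, -131.7, -23.6]
tcp_rot: [2.132, 2.307, 0.0]
wrist_force: [-1.6, 1.6, 6.1]
gripper_width: 0.529
gripper_force: 2.9
```

arm_command:
  steps:
    - [0,0,-0.45,0,0,0,120]
    - [0,0,0,0,0,0,150]
    - [0,0,0,0,0,0,200]
    - [0,0,0,0,0,0,200]
    - [0,0,0,0,0,0,200]
  squeeze: 90

```text
time: 11.25
position: [594.4, -131.6, -19.2]
tcp_rot: [2.132, 2.307, 0.0]
wrist_force: [-1.9, 1.0, 6.5]
gripper_width: 0.261
gripper_force: 88.1
```

arm_command:
  steps:
    - [0,0,0,0,0,0,255]
    - [0,0,0,0,0,0,255]

```text
time: 11.45
position: [594.5, -131.6, -19.2]
tcp_rot: [2.132, 2.307, 0.0]
wrist_force: [-2.6, 0.6, 6.8]
gripper_width: 0.26
gripper_force: 88.1
```

arm_command:
  steps:
    - [0,0,-0.3,0,0,0,255]
    - [0,0,-0.3,0,0,0,255]
    - [0,0,-0.2,0,0,0,255]
    - [0,0,0,0,0,0,255]
    - [0,0,0,0,0,0,255]

```text
time: 11.95
position: [594.1, -131.5, -12.0]
tcp_rot: [-2.132, -2.307, 0.0]
wrist_force: [0.5, 1.4, -3.4]
gripper_width: 0.261
gripper_force: 88.5
```

Run:
```python
from h import *
from rig import manip
o=manip.get_obs();print(o["time"],o["position"],o["wrist_force"],o["moment"],o["gripper_width"]*85,o["gripper_force"])
go(o,[593.7,-132.5,0],tilt(0))
c0=np.array([587.2,-133.0,0])
bf=lambda p:(round(float((p-c0)@bx),1),round(float((p-c0)@by),1))
f=manip.grab_frame("wrist");pickle.dump(f,open("w8.pkl","wb"));g=cv2.cvtColor(f["color"],cv2.COLOR_RGB2GRAY)
for r in range(5,240,20):
    c=np.nonzero(g[r,200:310]>100)[0]+200
    if len(c):print(r,c.min(),c.max(),bf(onz(f,(c.min()+c.max())/2,r,17)))
```

```text
11.95 [ 594.07979789 -131.51455778  -11.96707279] [ 0.5407586   1.40375459 -3.39594719] [ 0.006984    0.04924824 -0.01718897] 22.15369650125308 88.53374361991882
shift cm (now axes) [-0.1  -0.05 -1.2 ] turn deg [-0.01  0.    0.04] shift cm (after-turn axes) [-0.1  -0.05 -1.2 ]
5 219 289 (6.4, 103.3)
25 219 289 (6.4, 96.6)
45 220 288 (6.4, 89.6)
65 220 288 (6.4, 82.4)
85 220 287 (6.2, 75.0)
105 221 287 (6.4, 67.4)
125 221 286 (6.3, 59.5)
145 222 286 (6.5, 51.3)
165 222 285 (6.3, 42.8)
185 223 284 (6.3, 34.0)
205 223 284 (6.3, 25.0)
225 224 283 (6.3, 15.5)
```

The bar is held: it weighs about 3.4 N, is level, and its underside is about 10 mm up. I'll plan the slide, tilt and lift with a clearance check.

```bash
cat > plan.py <<'E'
import numpy as np
# (ya, za of end-a bottom corner, tilt)
W=[(-141,10,0,0),(-179,10,0,5),(-178.5,10,14,5),(-178,10,28,5),(-150,10,36,5),(-100,14,48,10),(-100,134,48,5)]
off=np.array([0.5,-26.])  # bar centre in tool (x, z)
def tcp(w):
    t=np.radians(w[2]);u=np.array([np.cos(t),np.sin(t)]);n=np.array([-np.sin(t),np.cos(t)])  # bar dir, bar normal up (= -tool z)
    c=np.array(w[:2])+142.5*u+4*n
    return c-off[0]*u+off[1]*n,u,n
rows=[];P=[W[0][:3]]
for a,b in zip(W,W[1:]):
    for i in range(1,b[3]+1):P.append(tuple(np.array(a[:3])+(np.array(b[:3])-a[:3])*i/b[3]))
p,u,n=tcp(P[0]);t=0.
for w in P[1:]:
    q,_,_=tcp(w);d=q-p
    r=[round(d@u/10,2),round(-d@n/10,2),round(w[2]-t,1)]
    p=p+10*(r[0]*u-r[1]*n);t+=r[2];T=np.radians(t);u=np.array([np.cos(T),np.sin(T)]);n=np.array([-np.sin(T),np.cos(T)])
    a=p+off[0]*u-off[1]*n-142.5*u-4*n;b=a+285*u
    # top-face height at -y cover lip
    at=a+8*n; lip=-117.5
    g=round(at[1]+(lip-at[0])*np.tan(T),1) if at[0]<lip else None
    rows.append(([r[0],0,r[1],0,r[2],0,255],a.round(1).tolist(),b.round(1).tolist(),"top z at lip",g,"tcp",p.round(1).tolist()))
for i,r in enumerate(rows):
    if i%5==0:print()
    print(*r)
E
python3 plan.py
```

```text
[np.float64(-0.76), 0, np.float64(0.0), 0, np.float64(0.0), 0, 255] [-148.6, 10.0] [136.4, 10.0] top z at lip 18.0 tcp [-6.6, -12.0]
[np.float64(-0.76), 0, np.float64(0.0), 0, np.float64(0.0), 0, 255] [-156.2, 10.0] [128.8, 10.0] top z at lip 18.0 tcp [-14.2, -12.0]
[np.float64(-0.76), 0, np.float64(0.0), 0, np.float64(0.0), 0, 255] [-163.8, 10.0] [121.2, 10.0] top z at lip 18.0 tcp [-21.8, -12.0]
[np.float64(-0.76), 0, np.float64(0.0), 0, np.float64(0.0), 0, 255] [-171.4, 10.0] [113.6, 10.0] top z at lip 18.0 tcp [-29.4, -12.0]
[np.float64(-0.76), 0, np.float64(0.0), 0, np.float64(0.0), 0, 255] [-179.0, 10.0] [106.0, 10.0] top z at lip 18.0 tcp [-37.0, -12.0]

[np.float64(0.1), 0, np.float64(-0.7), 0, np.float64(2.8), 0, 255] [-178.9, 10.0] [105.8, 24.0] top z at lip 21.0 tcp [-36.0, -5.0]
[np.float64(0.1), 0, np.float64(-0.69), 0, np.float64(2.8), 0, 255] [-178.8, 10.0] [104.8, 37.8] top z at lip 24.0 tcp [-35.3, 1.9]
[np.float64(0.1), 0, np.float64(-0.7), 0, np.float64(2.8), 0, 255] [-178.7, 10.0] [103.2, 51.7] top z at lip 27.2 tcp [-35.0, 9.0]
[np.float64(0.1), 0, np.float64(-0.
[... 2863 characters left out ...]
ip None tcp [11.3, 104.8]

[np.float64(1.79), 0, np.float64(-1.6), 0, np.float64(-0.0), 0, 255] [-100.0, 38.0] [90.7, 249.8] top z at lip None tcp [11.4, 128.8]
[np.float64(1.78), 0, np.float64(-1.61), 0, np.float64(-0.0), 0, 255] [-100.0, 62.0] [90.7, 273.8] top z at lip None tcp [11.4, 152.8]
[np.float64(1.78), 0, np.float64(-1.6), 0, np.float64(-0.0), 0, 255] [-100.0, 86.0] [90.7, 297.8] top z at lip None tcp [11.4, 176.8]
[np.float64(1.79), 0, np.float64(-1.61), 0, np.float64(-0.0), 0, 255] [-100.0, 110.0] [90.7, 321.8] top z at lip None tcp [11.4, 200.8]
[np.float64(1.78), 0, np.float64(-1.6), 0, np.float64(-0.0), 0, 255] [-100.0, 134.0] [90.7, 345.8] top z at lip None tcp [11.4, 224.8]
```

arm_command:
  steps:
    - [-0.76,0,0,0,0,0,255]
    - [-0.76,0,0,0,0,0,255]
    - [-0.76,0,0,0,0,0,255]
    - [-0.76,0,0,0,0,0,255]
    - [-0.76,0,0,0,0,0,255]

```text
time: 12.5
position: [597.2, -170.3, -11.8]
tcp_rot: [2.133, 2.307, -0.0]
wrist_force: [-0.3, -0.4, -3.7]
gripper_width: 0.266
gripper_force: 88.6
```

arm_command:
  steps:
    - [0,0,0,0,0,0,255]
    - [0,0,0,0,0,0,255]

```text
time: 12.7
position: [597.1, -169.6, -11.8]
tcp_rot: [-2.133, -2.307, -0.0]
wrist_force: [-0.1, -0.4, -4.0]
gripper_width: 0.26
gripper_force: 88.6
```

Run:
```python
from h import *
from rig import manip
o=manip.get_obs();p=o["position"]-np.array([587.2,-133,0]);print(o["time"],o["position"],o["wrist_force"],p@bx,p@by)
f=manip.grab_frame("top");g=cv2.cvtColor(f["color"],cv2.COLOR_RGB2GRAY)
c0=np.array([587.2,-133.0,0])
# end b in the wrist view (bar top z=18)
w=manip.grab_frame("wrist");g=cv2.cvtColor(w["color"],cv2.COLOR_RGB2GRAY)
for r in (0,2,4,8,12,20,40):print(r,int(g[r,255]),((onz(w,255,r,18)-c0)@by).round(1))
```

```text
12.7 [ 597.11513805 -169.58933352  -11.83685461] [-0.13978809 -0.35907174 -4.02851081] 7.033916522087358 -37.25068198388524
0 234 66.8
2 234 66.2
4 234 65.5
8 234 64.2
12 238 62.9
20 238 60.2
40 240 53.3
```

arm_command:
  steps:
    - [0.1,0,-0.7,0,2.8,0,255]
    - [0.1,0,-0.7,0,2.8,0,255]
    - [0.1,0,-0.7,0,2.8,0,255]
    - [0.1,0,-0.7,0,2.8,0,255]
    - [0.1,0,-0.7,0,2.8,0,255]

```text
time: 13.3
position: [597.2, -167.5, 23.9]
tcp_rot: [-2.002, -2.168, -0.248]
wrist_force: [-0.4, 0.2, -3.4]
gripper_width: 0.262
gripper_force: 88.8
```

arm_command:
  steps:
    - [0,0,0,0,0,0,255]
    - [0,0,0,0,0,0,255]

```text
time: 13.5
position: [597.1, -167.9, 23.1]
tcp_rot: [-2.004, -2.169, -0.244]
wrist_force: [-0.5, 0.1, -3.2]
gripper_width: 0.263
gripper_force: 88.9
```

Run:
```python
from h import *
from rig import manip
o=manip.get_obs();p=o["position"]-np.array([587.2,-133,0]);print(o["time"],o["wrist_force"],o["moment"],p@bx,p@by,p[2],o["qpos"].round(2))
go(o,o["position"],tilt(14))
```

```text
13.5 [-0.48528468  0.08350662 -3.19986122] [-0.43804081 -0.0265259   0.03566242] 7.11631503851927 -35.598086497650655 23.06701450984819 [-0.59  0.37  0.05  1.4   0.19  0.89]
shift cm (now axes) [0. 0. 0.] turn deg [-0.03  0.08  0.03] shift cm (after-turn axes) [0. 0. 0.]
```

arm_command:
  steps:
    - [0.1,0,-0.69,0,2.8,0,255]
    - [0.1,0,-0.69,0,2.8,0,255]
    - [0.1,0,-0.7,0,2.8,0,255]
    - [0.1,0,-0.69,0,2.8,0,255]
    - [0.1,0,-0.69,0,2.8,0,255]

```text
time: 14.0
position: [597.6, -174.0, 57.7]
tcp_rot: [-1.862, -2.017, -0.464]
wrist_force: [0.9, -0.2, -4.9]
gripper_width: 0.264
gripper_force: 89.0
```

arm_command:
  steps:
    - [0.55,0,-0.13,0,1.6,0,255]
    - [0.54,0,-0.13,0,1.6,0,255]
    - [0.54,0,-0.1,0,1.6,0,255]
    - [0.53,0,-0.1,0,1.6,0,255]
    - [0.51,0,-0.08,0,1.6,0,255]

```text
time: 14.5
position: [596.0, -154.0, 76.4]
tcp_rot: [-1.777, -1.924, -0.579]
wrist_force: [0.3, 0.1, -3.8]
gripper_width: 0.265
gripper_force: 89.1
```

Run:
```python
from h import *
from rig import manip
o=manip.get_obs();p=o["position"]-np.array([587.2,-133,0]);print(o["time"],o["wrist_force"],o["moment"],p@bx,p@by,p[2],o["qpos"].round(2),o["gripper_width"])
go(o,o["position"],tilt(36))
```

```text
14.5 [ 0.25434057  0.05508566 -3.77740789] [-1.04789755 -0.06563162  0.0108086 ] 7.160847766283049 -21.592579230592904 76.38535287554548 [-0.7   0.67  0.42  1.79  0.43  0.68] 0.26451969017822663
shift cm (now axes) [0. 0. 0.] turn deg [-0.05 -0.1   0.07] shift cm (after-turn axes) [0. 0. 0.]
```

arm_command:
  steps:
    - [0.47,0,-0.03,0,1.2,0,255]
    - [0.47,0,-0.03,0,1.2,0,255]
    - [0.46,0,-0.02,0,1.2,0,255]
    - [0.45,0,-0.01,0,1.2,0,255]
    - [0.45,0,0,0,1.2,0,255]

```text
time: 15.0
position: [594.6, -137.0, 91.3]
tcp_rot: [-1.713, -1.853, -0.659]
wrist_force: [0.3, 0.8, -3.6]
gripper_width: 0.269
gripper_force: 89.1
```

arm_command:
  steps:
    - [0.44,0,0.01,0,1.2,0,255]
    - [0.44,0,0.01,0,1.2,0,255]
    - [0.43,0,0.02,0,1.2,0,255]
    - [0.42,0,0.04,0,1.2,0,255]
    - [0.41,0,0.03,0,1.2,0,255]

```text
time: 15.5
position: [593.4, -121.0, 105.4]
tcp_rot: [-1.646, -1.781, -0.734]
wrist_force: [0.8, -0.9, -4.4]
gripper_width: 0.266
gripper_force: 89.1
```

Run:
```python
from h import *
from rig import manip
o=manip.get_obs();p=o["position"]-np.array([587.2,-133,0]);print(o["time"],o["wrist_force"],o["moment"],p@bx,p@by,p[2],o["qpos"].round(2),o["gripper_width"])
go(o,o["position"],tilt(48))
```

```text
15.5 [ 0.79040352 -0.93107673 -4.36580074] [-1.32803983 -0.0839525  -0.00403561] 7.068693198849762 11.492417229911295 105.42878343109349 [-0.72  0.81  0.55  1.99  0.55  0.58] 0.26619775322886274
shift cm (now axes) [0. 0. 0.] turn deg [-0.03 -0.09  0.03] shift cm (after-turn axes) [0. 0. 0.]
```

On plan. Now the straight lift.

arm_command:
  steps:
    - [0.9,0,-0.8,0,0,0,255]
    - [1.34,0,-1.2,0,0,0,255]
    - [1.34,0,-1.2,0,0,0,255]
    - [1.34,0,-1.2,0,0,0,255]

```text
time: 15.9
position: [593.6, -121.2, 174.0]
tcp_rot: [-1.648, -1.784, -0.734]
wrist_force: [-1.2, -0.1, -3.5]
gripper_width: 0.263
gripper_force: 89.1
```

Run:
```python
from h import *
from rig import manip
o=manip.get_obs();p=o["position"]-np.array([587.2,-133,0]);print(o["time"],o["wrist_force"],p@bx,p@by,p[2],o["qpos"].round(2),o["gripper_width"])
go(o,o["position"],tilt(48))
```

```text
15.9 [-1.24349658 -0.05504495 -3.52588027] 7.3401113189743095 11.276809515214898 174.01000019779116 [-0.72  0.77  0.63  2.1   0.55  0.58] 0.2625488105267424
shift cm (now axes) [0. 0. 0.] turn deg [0.02 0.09 0.09] shift cm (after-turn axes) [0. 0. 0.]
```

Joint 4 is near its limit, so I'll ease the tilt back to 30° while shifting toward −y and then lift more.

```bash
sed -e 's/^W=.*/W=[(-100,82.5,48,0),(-145,105,32,10),(-145,150,30,5)]/' -e 's/t=0\./t=48.;/' plan.py > plan2.py; sed -i 's/^p,u,n=tcp(P\[0\]);t=48\.;*/p,u,n=tcp(P[0]);t=48./' plan2.py; python3 plan2.py | sed 's/np.float64//g'
```

```text
[(-0.2), 0, (-0.09), 0, (-1.6), 0, 255] [-104.5, 84.8] [92.0, 291.1] top z at lip None tcp [9.4, 172.4]
[(-0.22), 0, (-0.08), 0, (-1.6), 0, 255] [-109.0, 86.9] [93.2, 287.8] top z at lip None tcp [7.3, 171.4]
[(-0.22), 0, (-0.09), 0, (-1.6), 0, 255] [-113.5, 89.3] [94.2, 284.4] top z at lip 96.5 tcp [5.1, 170.5]
[(-0.24), 0, (-0.07), 0, (-1.6), 0, 255] [-118.0, 91.5] [95.2, 280.7] top z at lip 102.6 tcp [2.8, 169.3]
[(-0.26), 0, (-0.07), 0, (-1.6), 0, 255] [-122.5, 93.7] [95.8, 276.9] top z at lip 108.3 tcp [0.4, 168.1]

[(-0.27), 0, (-0.07), 0, (-1.6), 0, 255] [-127.0, 96.0] [96.3, 273.0] top z at lip 113.7 tcp [-2.1, 166.9]
[(-0.28), 0, (-0.06), 0, (-1.6), 0, 255] [-131.5, 98.2] [96.7, 268.9] top z at lip 118.7 tcp [-4.7, 165.7]
[(-0.29), 0, (-0.05), 0, (-1.6), 0, 255] [-136.0, 100.5] [96.9, 264.7] top z at lip 123.3 tcp [-7.3, 164.3]
[(-0.3), 0, (-0.05), 0, (-1.6), 0, 255] [-140.5, 102.8] [96.9, 260.5] top z at lip 127.6 tcp [-10.0, 163.0]
[(-0.32), 0, (-0.04), 0, (-1.6), 0, 255] [-145.0, 105.0] [96.7, 256.0] top z at lip 131.6 tcp [-12.9, 161.6]

[(0.46), 0, (-0.67), 0, (-0.4), 0, 255] [-145.0, 114.0] [97.7, 263.4] top z at lip 140.3 tcp [-12.6, 169.7]
[(0.46), 0, (-0.66), 0, (-0.4), 0, 255] [-145.0, 123.0] [98.8, 270.6] top z at lip 149.0 tcp [-12.1, 177.7]
[(0.45), 0, (-0.68), 0, (-0.4), 0, 255] [-145.0, 132.1] [99.8, 278.0] top z at lip 157.8 tcp [-11.8, 185.9]
[(0.44), 0, (-0.67), 0, (-0.4), 0, 255] [-145.0, 141.0] [100.8, 285.2] top z at lip 166.4 tcp [-11.4, 193.9]
[(0.44), 0, (-0.68), 0, (-0.4), 0, 255] [-145.0, 150.0] [101.8, 292.5] top z at lip 175.2 tcp [-11.1, 202.0]
```

arm_command:
  steps:
    - [-0.2,0,-0.09,0,-1.6,0,255]
    - [-0.22,0,-0.08,0,-1.6,0,255]
    - [-0.22,0,-0.09,0,-1.6,0,255]
    - [-0.24,0,-0.07,0,-1.6,0,255]
    - [-0.26,0,-0.07,0,-1.6,0,255]

```text
time: 16.4
position: [594.1, -131.8, 165.7]
tcp_rot: [-1.737, -1.879, -0.63]
wrist_force: [-0.0, 0.9, -3.5]
gripper_width: 0.265
gripper_force: 89.1
```

arm_command:
  steps:
    - [-0.27,0,-0.07,0,-1.6,0,255]
    - [-0.28,0,-0.06,0,-1.6,0,255]
    - [-0.29,0,-0.05,0,-1.6,0,255]
    - [-0.3,0,-0.05,0,-1.6,0,255]
    - [-0.32,0,-0.04,0,-1.6,0,255]

```text
time: 16.9
position: [595.2, -145.4, 159.4]
tcp_rot: [-1.823, -1.972, -0.52]
wrist_force: [0.0, 0.2, -4.5]
gripper_width: 0.263
gripper_force: 89.1
```

arm_command:
  steps:
    - [0.46,0,-0.67,0,-0.4,0,255]
    - [0.46,0,-0.66,0,-0.4,0,255]
    - [0.45,0,-0.68,0,-0.4,0,255]
    - [0.44,0,-0.67,0,-0.4,0,255]
    - [0.44,0,-0.68,0,-0.4,0,255]

```text
time: 17.4
position: [595.2, -143.5, 200.7]
tcp_rot: [-1.843, -1.994, -0.493]
wrist_force: [-0.5, 0.1, -3.4]
gripper_width: 0.263
gripper_force: 89.1
```

arm_command:
  steps:
    - [0,0,0,0,0,0,255]
    - [0,0,0,0,0,0,255]
    - [0,0,0,0,0,0,255]
    - [0,0,0,0,0,0,255]
    - [0,0,0,0,0,0,255]

```text
time: 17.9
position: [595.0, -143.3, 199.5]
tcp_rot: [-1.842, -1.993, -0.493]
wrist_force: [-0.5, -0.3, -4.3]
gripper_width: 0.264
gripper_force: 89.1
```

Run:
```python
from h import *
from rig import manip
o=manip.get_obs();p=o["position"]-np.array([587.2,-133,0]);print(o["time"],o["wrist_force"],p@bx,p@by,p[2],o["qpos"].round(2),np.abs(o["qvel"]).max(),o["gripper_width"],o["gripper_force"])
go(o,o["position"],tilt(30))
# bar in wrist view: same pixels as when gripped?
a=pickle.load(open("w8.pkl","rb"))["color"];b=manip.grab_frame("wrist")["color"]
for im in(a,b):
    g=cv2.cvtColor(im,cv2.COLOR_RGB2GRAY);print([(r,int(np.nonzero(g[r,215:295]>100)[0].min()+215),int(np.nonzero(g[r,215:295]>100)[0].max()+215)) for r in(45,125,205)])
# loose things: top and scene change near them
f0=pickle.load(open("f0.pkl","rb"))
for n,pts in(("top",dict(tub=(209,133),cap=(266,142),loupe=(335,184))),("scene",dict(tub=(273,165),cap=(299,203),loupe=(310,258)))):
    f=manip.grab_frame(n)["color"].astype(int);d=np.abs(f-f0[n]["color"].astype(int)).sum(2)
    print(n,{k:int((d[v-14:v+14,u-14:u+14]>90).sum()) for k,(u,v) in pts.items()})
```

```text
17.9 [-0.50653452 -0.32144344 -4.32778538] 6.928989985813005 -10.906773349333697 199.46504812916126 [-0.66  0.52  0.48  1.9   0.38  0.76] 0.0018644786322858566 0.26430925104307773 89.08122897148132
shift cm (now axes) [0. 0. 0.] turn deg [-0.05 -0.02  0.02] shift cm (after-turn axes) [0. 0. 0.]
[(45, 220, 288), (125, 221, 286), (205, 223, 284)]
[(45, 215, 294), (125, 222, 285), (205, 225, 283)]
top {'tub': 0, 'cap': 1, 'loupe': 686}
scene {'tub': 59, 'cap': 16, 'loupe': 2}
```

The bar is held, still and clear: end a is about 85 mm above the covers. The loose items show no change wherever the arm doesn't block the view.

```bash
python3 -c "
from rig import manip
print(manip.finish_job())"
```

```text
the job is handed in; nothing more can be done
None
```

I squeezed the air-gun trigger fully and it sprang back, then took the straight edge out through the mouth tilted up to 48°. I handed the job in at about 18 s with the edge held still, its lowest end about 85 mm above the covers; a first squeeze closed above the trigger and gripped only the gun's grip, with about 14 N at the wrist.

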